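Clamp a terracotta fragment in the bonding jig

TASK

Take the red terracotta fragment out from under the bench riser and slide its sound end, square and flat, fully home against the end stop between the jig's cheeks, so that the broken end sticks out for treatment. Then push the toggle clamp's red handle down over centre until it locks, with the pad holding the fragment down, and leave the grey bricks, the jar, the brush, the weight and the tape roll where they are.

Things in the scene. Friction and masses are not known exactly. Their poses are not given: they have to be found in the camera images.
- fragment: Red terracotta fragment (the others are grey), cream bands on top: 173 mm long, 50 wide, 38 high, 0.44 to 0.69 kg, flat parallel sides. Origin: on its underside, 85 mm from the sound, square end (at x = -85 mm); +x end broken: full section to +66 mm, jagged to about +88. Starts in one of the riser's bays, sound end out 65 to 85 mm. Once home in the jig, only x > +15 mm is clear of the cheeks.
- fragment_end (a point): Centre of the fragment's sound end face, 19 mm above its underside; axes as the fragment's.
- grey_brick1: Grey brick fragment, 173 x 40 x 38 mm, 0.5 kg, origin and axes as the red one's; bystander in another bay.
- grey_brick2: Second grey brick fragment, as grey_brick1.
- riser: Plywood bench riser without floor, fixed. Origin: on the bench under its centre. 100 mm deep (x), 288 wide (y); board from 50 to 62 mm high; rolls and tubes on top reach 84 mm, none in its foremost 33 mm. Three bays, open in front (-x) and behind, at y = -92, 0, +92 mm, each 80 mm wide between 12 mm partitions that end flush with the board.
- jig: Bonding jig, fixed. Origin: on the bench under the nest; y runs along the nest from mouth to end stop and clamp, z up. Bed 12 mm thick, 130 wide, y = -110 to +215 mm. Nest: two cheeks 14 mm thick, 53 apart, 40 high over the bed, y = -35 to +50; mouth flared between y = -50 and -35 to 68 mm wide. End stop at y = +50, 26 mm high. The clamp stands behind it on a 30 mm block.
- stop_face (a point): Centre of the end stop's face, 31 mm above the bench (19 mm above the bed); axes as the jig's. The fragment is home when fragment_end lies here.
- nest_mouth (a point): Centre of the start of the parallel part of the nest, on the bed's top; axes as the jig's.
- clamp_handle (a joint): Handle of the toggle clamp, rad above level. 0: locked at its stop, pointing along the jig's +y, away from the nest; 1.3: fully open. Centre at 0.08. Starts at 1.0 to 1.25, stays where left (friction, 1 N at the grip). Below about 0.35 the pad bears on the fragment and the handle resists, up to about 10 N at handle_grip; past the centre it goes to its stop by itself and holds.
- handle_pivot (a point): Handle's pivot on the jig: 144 mm along the jig's y, 66 mm above the bench; the pivot axis is the jig's x. Axes as the jig's.
- handle_grip (a point): Point on the axis of the handle's red grip, 110 mm from the pivot. The grip is round, 21 mm in diameter, from 42 to 130 mm from the pivot. Its y axis points along the handle away from the pivot. Open, the handle's end reaches up to 195 mm and the clamp arm up to 165 mm above the bench.
- pad: Black rubber pad under the clamp arm, 24 mm in diameter. Locked, it bears on the fragment's top 35 mm in front of the stop with about 40 N; clamp and rubber together give some 7 mm. Open, it stands well above the cheeks, clear of the nest.
- jar: Amber glass jar, 60 mm in diameter, 85 mm high; bystander, origin under its centre.
- brush: Brush, 170 mm long, lying; bystander.
- weight: Brass weight, 52 mm in diameter, 55 mm high, 0.7 kg; bystander, origin under its centre.
- tape_roll: Roll of paper tape lying flat, 90 mm in diameter, 24 mm high; bystander, origin under its centre.

How it is judged:
By the outcome, as a careful person would: the job done as asked, in the order asked, and still so for the second after the job is handed in, with the robot touching nothing.
It also fails if it takes over 64 s, if anything falls off the work surface, if the arm or the gripper's body presses on something with over 40 N, if the wrist force passes 120 N, or if a joint passes its speed limit or range.

ROBOT

A 6-joint arm with a two-finger parallel gripper is mounted at the origin on the work surface. World frame = base frame: x ahead of the robot, y to its left, z up, the work surface at z = 0. Lengths are in mm, angles in degrees, forces in N, time in s.
With the tool pointing down it reaches from about 300 to 850 mm from the base axis. Payload 4.2 kg.
Tool frame: the origin (TCP) lies on the centre line of the jaws, within the pads' length; the fingertips stand 11 mm ahead of it and the grasp point (between the pads) lies 8 mm behind it; z points along the fingers, y is the line along which they close (so a half turn about z gives the same grasp; the last joint's range is limited). The gripper opens to 91 mm and grips with 3 to 60 N. Pads are 32 mm wide; open, the fingers measure 118 mm over their backs; the gripper's body (76 mm by 178 mm) begins 60 mm behind the grasp point.
Start: joints at [74.828, 18.312, 89.639, -0, 72.044, -1.146], TCP at [139.359, 557.872, 224.976] pointing down, gripper open.
Joint ranges: [-177.97, 177.97], [-48.28, 115.42], [12.27, 149.76], [-77.06, 257.06], [2.81, 150.46], [-146.56, 146.56]. Speed limits (degrees/s): [147.25, 147.25, 180, 180, 180, 180].

INTERFACE

Orientations are given as [roll, pitch, yaw] about the fixed x, y, z axes, in that order (R = Rz(yaw) Ry(pitch) Rx(roll)).
In Python, from workcell import env, grab_frame, camera_model, models gives the robot as it stands.
- The arm moves only by the shell command python3 -m crank 'ROWS' [FORCE]. ROWS is text: rows parted by semicolons, each of 7 numbers parted by spaces: the closure, from -1 (fully open) to 1 (shut), so that 0 is half open, then the shift along the tool's x, y, z in mm, then the turn, a rotation vector about the tool's x, y, z in degrees. A call has 1 to 10 rows; each row shifts and turns the commanded pose from where the row before left it, along the tool's axes as they then stand; what a row does not reach is not made up. A row lasts 1/8 s, in which the tool goes at most 62.5 mm and 10.7 degrees, less where a joint would pass 70% of its speed; a pose out of reach is approached as far as the arm can. A call is refused whole if a number of a shift passes 62.5 or a number of a turn 10.7, either way. A call with a gripper value outside its range is refused whole. The fingers move at their own pace and stop on an object; FORCE is the grip in N (left out, the last holds). Time passes only in rows, so rows that do not move let the fingers close. It gives the time, the measured TCP pose, the force, the opening and the grip force at its end, in the units of the state.
- env.state(): the state, without advancing time (a new reading comes with each control period).
- grab_frame(name): name is "scene" or "top"; returns the picture (480x640x3 uint8, blue, green, red); there is no depth.
- camera_model(name): a dict with "K" (3x3 intrinsics, pixels), "k1" (the pictures are not rectified: a ray, as slopes to the right and down, at radius r is drawn at 1 + k1 r^2 times it, then the intrinsics apply), "R" (3x3) and "t" (3): a world point X has camera coordinates R X + t. Camera axes: x right, y down, z forward; pixel columns grow to the right and rows downward; lengths in mm; the calibration is good to about 2 mm. A picture is of the moment at which its call begins. camera_model takes no time and is no camera call.
- env.job_done(): hands the job in; it is judged then, once.
Trained networks look in the newest picture that a camera, given by its name, has taken for a name from the list of things; names that differ only in an ending like _2 or _b are one class to them, and where a whole thing is asked for, a point or a joint stands for the part that bears it (a point fixed in the world has none). Each returns a list of dicts, best first, with "p" (0 to 1); they miss things now and then, are a little off and sometimes report something else, mostly with a low value. They report only what shows in the picture. A call takes as long as a camera call.
- models.search_frame(name, camera): "point" ([x, y, z] in mm, in world coordinates, good to about 4 mm: the middle of the surface that is visible of it).
The state is a dict: "time_s": time; "qpos": joint angles; "qvel": joint speeds; "effort": joint torques, N m; "ee_pos": TCP position; "ee_rot": TCP orientation; "force": force on the tool from outside, world axes, zero at the start; "torque": the same for the moment, N m; "gripper_width": finger opening in mm; "gripper_force": force on a finger pad.
Only numpy, scipy, OpenCV 4.12 (cv2) and the standard library are available. Lean on these libraries where they do the work, as an engineer would, in place of code of your own. Each camera call takes 0.05 s, during which the arm holds its last target. There are 200 camera calls.

## Working session

There is one attempt and no reset: what is moved stays moved. The work goes in short steps, Python scripts to look and compute and a shell command to move; the robot and the scene stay as the last step left them, time stands still between calls to the robot, and variables do not carry over. Pictures are saved under pics/ and viewed, at most 10 in all, crops included, and the job is handed in when it is done.

```bash
ls; mkdir -p pics; python3 - <<'E'
from workcell import env, grab_frame, camera_model, models
import cv2
for c in("scene","top"):
    cv2.imwrite(f"pics/{c}0.png",grab_frame(c))
    m=camera_model(c);print(c,m)
    for n in ["fragment","grey_brick1","riser","jig","clamp_handle","pad","jar","brush","weight","tape_roll"]:
        print(n,[( [round(v) for v in d["point"]],round(d["p"],2)) for d in models.search_frame(n,c)][:3])
print(env.state())
E
```

```text
pics
scene {'K': array([[462.20850857,   0.        , 313.04810004],
       [  0.        , 462.20850857, 243.12450313],
       [  0.        ,   0.        ,   1.        ]]), 'k1': 0.003672149688887898, 'R': array([[-0.825128  ,  0.5646602 ,  0.01796221],
       [ 0.39224593,  0.59548452, -0.70110008],
       [-0.40657953, -0.5714517 , -0.71283661]]), 't': array([ 451.02915075, -113.61216161, 1160.3067791 ])}
fragment [([548, -240, 40], 0.97)]
grey_brick1 [([543, -334, 37], 0.83), ([560, -152, 38], 0.57)]
riser [([652, -220, 61], 0.61)]
jig [([519, 222, 12], 0.89)]
clamp_handle [([514, 308, 131], 0.73), ([520, 225, 10], 0.5)]
pad [([499, 172, 141], 0.6), ([654, -218, 63], 0.18)]
jar [([712, -30, 63], 0.77), ([515, 220, 14], 0.61)]
brush [([689, 143, 15], 0.93)]
weight [([719, 283, 54], 0.91)]
tape_roll [([367, 335, 22], 0.84)]
top {'K': array([[433.48012865,   0.        , 324.41586954],
       [  0.        , 433.48012865, 240.60639286],
       [  0.        ,   0.        ,   1.        ]]), 'k1': 0.013933674718060104, 'R': array([[-1.28211690e-01, -9.91746745e-01,  3.95882612e-04],
      
[... 550 characters left out ...]
8, 60], 0.83)]
tape_roll []
{'time_s': 1.1, 'qpos': array([ 7.48275495e+01,  1.83101093e+01,  8.96388468e+01, -1.84586092e-03,
        7.20447957e+01, -1.14467356e+00]), 'qvel': array([-0.09760984,  0.03767368, -0.10020688, -0.05635589, -0.13900915,
       -0.04382069]), 'effort': array([-1.28085849e-03, -4.12368071e+01, -2.32229197e+01,  7.27512105e-02,
        3.78599914e-02, -1.24254271e-05]), 'ee_pos': array([139.374837  , 557.86242816, 224.99493366]), 'ee_rot': array([1.79993788e+02, 1.88049693e-03, 1.65972792e+02]), 'force': array([-0.8801955 ,  0.30030578, -0.98608992]), 'torque': array([-0.00592344, -0.03616731,  0.05100748]), 'gripper_force': 0.0, 'gripper_width': 91.08798712663182}
```

View pics/scene0.png

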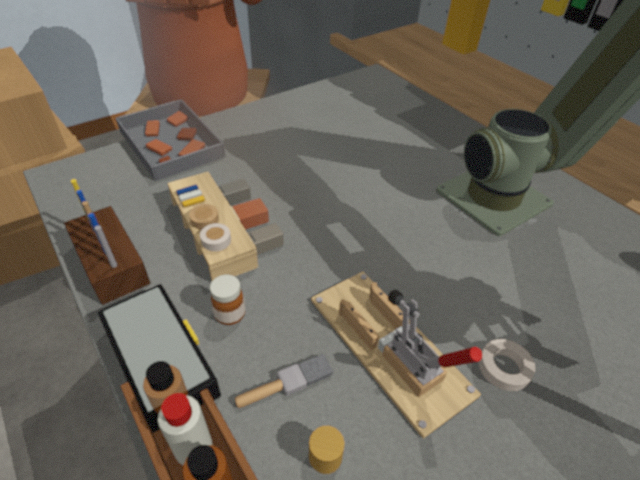

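View pics/top0.png

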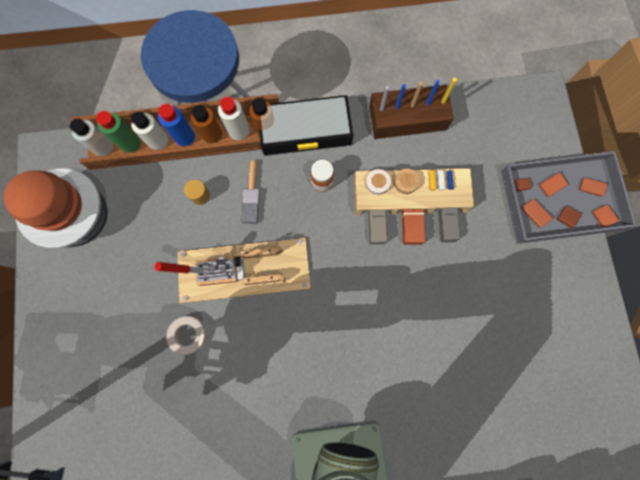

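```bash
cat > h.py <<'E'
import numpy as np, cv2
from workcell import env, grab_frame, camera_model, models
def proj(c,X):
    m=camera_model(c);P=np.asarray(X,float)@m["R"].T+m["t"]
    s=P[...,:2]/P[...,2:];s=s*(1+m["k1"]*(s**2).sum(-1,keepdims=True))
    return s@m["K"][:2,:2].T+m["K"][:2,2]
def ortho(img,c,x0,x1,y0,y1,z,s):
    # image: up = +x, left = +y
    xs=np.arange(x1,x0,-1/s);ys=np.arange(y1,y0,-1/s)
    Y,X=np.meshgrid(ys,xs)
    p=proj(c,np.stack([X,Y,0*X+z],-1)).astype(np.float32)
    o=cv2.remap(img,p,None,cv2.INTER_CUBIC)
    for g in range(int(np.ceil(x0/50)*50),x1,50):
        r=int((x1-g)*s);o[r,::6]=(255,255,0);cv2.putText(o,str(g),(0,r),0,.4,(0,255,255))
    for g in range(int(np.ceil(y0/50)*50),y1,50):
        r=int((y1-g)*s);o[::6,r]=(255,255,0);cv2.putText(o,str(g),(r,10),0,.4,(0,255,255))
    return o
E
python3 - <<'E'
from h import *
t=cv2.imread("pics/top0.png");s=cv2.imread("pics/scene0.png")
o=np.hstack([ortho(t,"top",480,720,-400,-130,38,1.45),ortho(s,"scene",480,720,-400,-130,38,1.45)])
p=np.hstack([ortho(t,"top",400,600,20,410,12,1.0),ortho(s,"scene",400,600,20,410,12,1.0)])
p=cv2.resize(p,(o.shape[1],220))
p=np.hstack([ortho(t,"top",420,580,30,400,12,1.05),ortho(s,"scene",420,580,30,400,12,1.05)])
w=max(o.shape[1],p.shape[1]);f=lambda a:cv2.copyMakeBorder(a,0,0,0,w-a.shape[1],0)
v=np.vstack([f(o),f(p)]);print(v.shape);cv2.imwrite("pics/o1.png",v)
E
```

```text
Traceback (most recent call last):
  File "h.py", line 14, in ortho
    r=int((x1-g)*s);o[r,::6]=(255,255,0);cv2.putText(o,str(g),(0,r),0,.4,(0,255,255))
                    ~^^^^^^^
IndexError: index 200 is out of bounds for axis 0 with size 200
```

```bash
sed -i 's/np.ceil(x0\/50)\*50/x0\/\/50*50+50/;s/np.ceil(y0\/50)\*50/y0\/\/50*50+50/' h.py
python3 - <<'E'
from h import *
t=cv2.imread("pics/top0.png");s=cv2.imread("pics/scene0.png")
o=np.hstack([ortho(t,"top",480,700,-390,-130,38,1.5),ortho(s,"scene",480,700,-390,-130,38,1.5)])
p=np.hstack([ortho(t,"top",410,590,20,400,12,1.02),ortho(s,"scene",410,590,20,400,12,1.02)])
w=max(o.shape[1],p.shape[1]);f=lambda a:cv2.copyMakeBorder(a,0,0,0,w-a.shape[1],0)
v=np.vstack([f(o),f(p)]);print(v.shape);cv2.imwrite("pics/o1.png",v)
E
```

```text
(514, 780, 3)
```

View pics/o1.png

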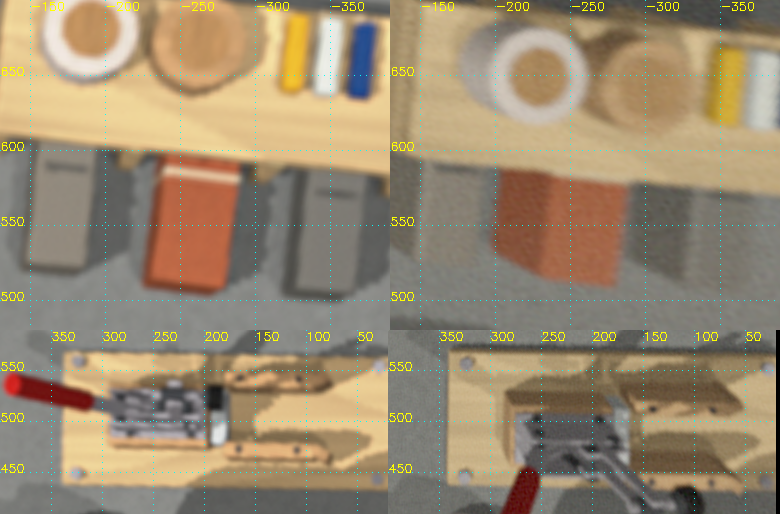

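The pictures show the red fragment in the middle bay (its sound end around top pixel (413,240)). The jig's bed runs along world y (top pixels (180..310, 237..300)) with the clamp at +y and the handle raised. Next I fit the poses numerically.

```bash
cat > fit.py <<'E'
from h import *
from scipy.optimize import differential_evolution
def place(p,P):
    c,s=np.cos(p[2]),np.sin(p[2]);P=np.asarray(P,float)
    return np.stack([p[0]+c*P[...,0]-s*P[...,1],p[1]+s*P[...,0]+c*P[...,1],P[...,2]],-1)
def grads(img):
    g=cv2.GaussianBlur(img,(0,0),.8).astype(np.float32)
    return cv2.Sobel(g,-1,1,0,scale=1/8),cv2.Sobel(g,-1,0,1,scale=1/8)
def fit(imgs,segs,guess,rng=(10,10,.06)):
    """imgs {cam:img}; segs {cam:[(A,B)]} model segments; maximise edge strength across them"""
    G={c:grads(i) for c,i in imgs.items()}
    def cost(p):
        J=0
        for c in imgs:
            for A,B in segs[c]:
                q=proj(c,place(p,np.linspace(A,B,40)))
                d=q[-1]-q[0];n=np.array([-d[1],d[0]])/np.hypot(*d);q=q.astype(np.float32)[:,None]
                gx,gy=[cv2.remap(g,q,None,cv2.INTER_LINEAR)[:,0] for g in G[c]]
                J-=np.abs((gx*n[0]+gy*n[1]).mean(0)).sum()*np.hypot(*d)/50
        return J
    r=differential_evolution(cost,[(g-a,g+a) for g,a in zip(guess,rng)],seed=1,popsize=25,tol=1e-6)
    return r.x,r.fun
E
python3 - <<'E'
from fit import *
im={"top":cv2.imread("pics/top0.png"),"scene":cv2.imread("pics/scene0.png")}
T=lambda a,b,z:(a+(z,),b+(z,))
fr=[T((-85,-25),(-85,25),38),T((-85,-25),(-22,-25),38),T((-85,25),(-22,25),38)]
bed=[T((-65,-110),(65,-110),12),T((-65,215),(65,215),12),T((-65,-110),(-65,215),12),T((65,-110),(65,215),12)]
ch=[T((26.5,-35),(26.5,50),52),T((-26.5,-35),(-26.5,50),52),T((40.5,-50),(40.5,50),52),T((-40.5,-50),(-40.5,50),52)]
rs=[T((-50,-144),(-50,144),62),T((50,-144),(50,144),62),T((-50,144),(50,144),62),T((-50,-144),(50,-144),62)]
for nm,sg,g in(("frag",fr,(590,-257,-.09)),("bed",bed,(503,130,0)),("bed+ch",bed+ch,(503,130,0)),("riser",rs,(640,-262,-.08))):
    for cs in(["top"],["scene"],["top","scene"]):
        x,f=fit({c:im[c] for c in cs},{c:sg for c in cs},g,(14,14,.1));print(nm,cs,x[:2].round(1),np.degrees(x[2]).round(2),round(f,1))
E
```

```text
Traceback (most recent call last):
  File "fit.py", line 21, in fit
    r=differential_evolution(cost,[(g-a,g+a) for g,a in zip(guess,rng)],seed=1,popsize=25,tol=1e-6)
  File "fit.py", line 16, in cost
    q=proj(c,place(p,np.linspace(A,B,40)))
  File "h.py", line 4, in proj
    m=camera_model(c);P=np.asarray(X,float)@m["R"].T+m["t"]
ValueError: time passes only in moves, steps and waits
```

```bash
sed -i 's/^def proj/CM={c:camera_model(c) for c in ("top","scene")}\ndef proj/;s/m=camera_model(c);P/m=CM[c];P/' h.py
cat > run1.py <<'E'
from fit import *
im={"top":cv2.imread("pics/top0.png"),"scene":cv2.imread("pics/scene0.png")}
T=lambda a,b,z:(a+(z,),b+(z,))
fr=[T((-85,-25),(-85,25),38),T((-85,-25),(-22,-25),38),T((-85,25),(-22,25),38)]
bed=[T((-65,-110),(65,-110),12),T((-65,215),(65,215),12),T((-65,-110),(-65,215),12),T((65,-110),(65,215),12)]
ch=[T((26.5,-35),(26.5,50),52),T((-26.5,-35),(-26.5,50),52),T((40.5,-50),(40.5,50),52),T((-40.5,-50),(-40.5,50),52)]
rs=[T((-50,-144),(-50,144),62),T((50,-144),(50,144),62),T((-50,144),(50,144),62),T((-50,-144),(50,-144),62)]
for nm,sg,g in(("frag",fr,(590,-257,-.09)),("bed",bed,(503,130,0)),("bed+ch",bed+ch,(503,130,0)),("riser",rs,(640,-262,-.08))):
    for cs in(["top"],["scene"],["top","scene"]):
        x,f=fit({c:im[c] for c in cs},{c:sg for c in cs},g,(14,14,.1));print(nm,cs,x[:2].round(1),np.degrees(x[2]).round(2),round(f,1))
E
python3 run1.py
```

```text
frag ['top'] [ 589.8 -265.6] -7.35 -49.2
frag ['scene'] [ 596.3 -265.2] -7.74 -33.3
frag ['top', 'scene'] [ 596.8 -267.3] -8.62 -78.0
bed ['top'] [499.9 124.5] -1.0 -319.0
bed ['scene'] [500.2 126.1] -0.91 -399.8
bed ['top', 'scene'] [500.1 125.6] -0.94 -708.4
bed+ch ['top'] [500.4 124.4] -0.83 -415.6
bed+ch ['scene'] [500.1 126.2] -0.91 -544.3
bed+ch ['top', 'scene'] [500.1 125.6] -0.91 -949.1
riser ['top'] [ 640.4 -269.4] -5.85 -454.3
riser ['scene'] [ 640.8 -269.4] -5.73 -236.0
riser ['top', 'scene'] [ 640.6 -269.4] -5.83 -689.4
```

```bash
cat > go.py <<'E'
import sys;from h import *
from scipy.spatial.transform import Rotation as Ro
# target x y z yaw (tool straight down): shift in present tool axes, then turn (tool axes)
x,y,z,w=map(float,sys.argv[1:5]);s=env.state()
R=Ro.from_euler("xyz",s["ee_rot"],degrees=True)
print("t",round(s["time_s"],2),"pos",s["ee_pos"].round(1),"rot",s["ee_rot"].round(2),"F",s["force"].round(1),"w",round(s["gripper_width"],1),"q",s["qpos"].round())
print("shift",R.inv().apply(np.array([x,y,z])-s["ee_pos"]).round(1),"turn",(R.inv()*Ro.from_euler("xyz",[180,0,w],degrees=True)).as_rotvec(degrees=True).round(2))
E
python3 -m crank '-0.54 -38.8 -46.4 0 0 0 0;-0.54 -38.8 -46.4 0 0 0 0;-0.54 -38.8 -46.4 0 0 0 0;-0.54 -38.8 -46.4 0 0 0 0;-0.54 -38.8 -46.4 0 0 0 0;-0.54 -38.8 -46.4 0 0 0 0;-0.54 -38.8 -46.4 0 0 0 0;-0.54 -38.8 -46.4 0 0 0 0;-0.54 -38.8 -46.4 0 0 0 0'
python3 -m crank '-0.54 -38.8 -46.4 15 0 0 0;-0.54 -38.8 -46.4 15 0 0 0;-0.54 -38.8 -46.4 15 0 0 0;-0.54 -38.8 -46.4 15 0 0 0;-0.54 -38.8 -46.4 15 0 0 0;-0.54 -38.8 -46.4 15 0 0 0;-0.54 0 0 0 0 0 -6.5;-0.54 0 0 0 0 0 0' 40
python3 go.py 535.5 -258 16 172.5
```

```text
time_s: 2.22
ee_pos: [377.7, 66.3, 225.4]
ee_rot: [179.9, 0.1, 166.0]
force: [0.3, 0.5, 0.7]
gripper_width: 70.4
gripper_force: 0.0
time_s: 3.22
ee_pos: [535.2, -258.9, 134.3]
ee_rot: [180.0, -0.1, 172.3]
force: [-0.3, 0.6, 0.3]
gripper_width: 70.3
gripper_force: 0.0
t 3.23 pos [ 535.2 -258.9  134.3] rot [ 1.7997e+02 -6.0000e-02  1.7234e+02] F [-0.3  0.6  0.3] w 70.3 q [ -27.   24.   95.    0.   61. -109.]
shift [ -0.3   0.9 118.3] turn [ 0.03 -0.06 -0.16]
```

```bash

python3 -m crank '-0.54 0 0.9 45 0 0 0;-0.54 0 0 45 0 0 0;-0.54 0 0 28 0 0 0;-0.54 0 0 0 0 0 0'
python3 -m crank '1 0 0 0 0 0 0;1 0 0 0 0 0 0;1 0 0 0 0 0 0;1 0 0 0 0 0 0' 40
```

```text
time_s: 3.72
ee_pos: [534.0, -256.1, 15.5]
ee_rot: [179.9, -0.2, 172.5]
force: [-0.4, -0.4, 0.2]
gripper_width: 70.5
gripper_force: 0.0
time_s: 4.22
ee_pos: [536.5, -257.6, 18.7]
ee_rot: [-180.0, 0.2, 172.4]
force: [-0.2, 1.9, 6.3]
gripper_width: 49.8
gripper_force: 39.9
```

```bash

python3 -m crank '1 8 0 0 0 0 0;1 20 0 0 0 0 0;1 25 0 0 0 0 0;1 25 0 0 0 0 0;1 25 0 0 0 0 0;1 25 0 0 0 0 0;1 22 0 0 0 0 0;1 10 0 0 0 0 0;1 0 0 0 0 0 0'
python3 - <<'E'
from h import *
o=[]
for c in("top","scene"):
    i=grab_frame(c);cv2.imwrite(f"pics/{c}1.png",i);o.append(ortho(i,c,340,640,-390,-130,38,1.5))
cv2.imwrite("pics/o2.png",np.hstack(o)); print(env.state()["ee_pos"],env.state()["force"])
E
```

```text
time_s: 5.35
ee_pos: [377.7, -237.9, 18.6]
ee_rot: [-179.9, 0.3, 172.4]
force: [-1.2, -1.7, 11.0]
gripper_width: 49.6
gripper_force: 40.0
[ 377.68009132 -237.86480436   18.57124823] [-2.55124586 -1.78598842 11.82113683]
```

View pics/o2.png

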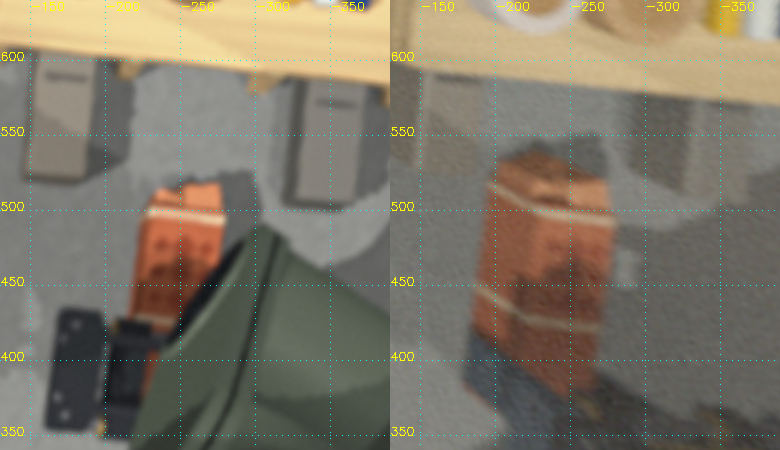

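The fragment is out of the bay, and its broken tip is near x≈520 in the top view (pixel ~(190,185) of the crop). The grey bricks have not moved. Next I release it, rise and re-fit.

```bash

python3 -m crank '-0.54 0 0 0 0 0 0;-0.54 0 0 0 0 0 0;-0.54 0 0 0 0 0 0;-0.54 -8 0 -45 0 0 0;-0.54 -25 0 -50 0 0 0;-0.54 -25 0 0 0 0 0;-0.54 0 0 0 0 0 0'
cat > run2.py <<'E'
from fit import *
im={c:grab_frame(c) for c in("scene","top")}
for c in im: cv2.imwrite(f"pics/{c}2.png",im[c])
T=lambda a,b,z:(a+(z,),b+(z,))
fr=[T((-85,-25),(-85,25),38),T((-85,-25),(66,-25),38),T((-85,25),(66,25),38),((-85,25,2),(-85,25,36)),T((-85,25),(66,25),0)]
for g in ((435,-243,-.13),(440,-247,-.13)):
    x,f=fit({"scene":im["scene"]},{"scene":fr},g,(14,10,.06));print(x[:2].round(1),np.degrees(x[2]).round(2),round(f,1))
i=im["scene"].copy()
for A,B in fr:
    q=(proj("scene",place(x,[A,B]))*16).astype(int);cv2.line(i,q[0],q[1],(255,255,0),1,16,4)
u,v=proj("scene",[x[0],x[1],38]).astype(int)
cv2.imwrite("pics/c2.png",cv2.resize(i[v-70:v+70,u-90:u+90],None,fx=4,fy=4,interpolation=cv2.INTER_CUBIC))
s=env.state();print(s["ee_pos"],s["force"])
E
python3 run2.py
```

```text
time_s: 6.32
ee_pos: [435.5, -244.4, 112.1]
ee_rot: [-180.0, 0.1, 172.5]
force: [-0.3, -0.1, 0.6]
gripper_width: 70.3
gripper_force: 0.0
[ 437.1 -246.9] -6.66 -81.8
[ 437.1 -247. ] -6.77 -81.8
[ 432.97337071 -243.45297216  110.93762337] [-1.16554301 -0.02666497 -0.08986157]
```

View pics/c2.png

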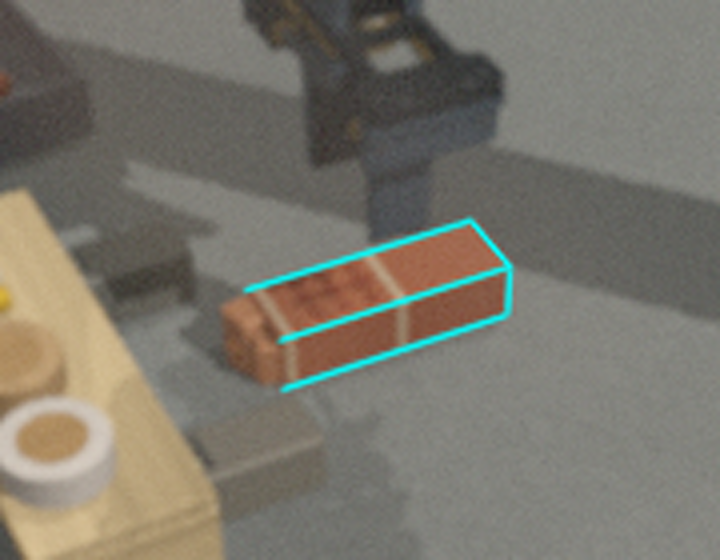

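The fit's outline sits exactly on the fragment: origin (437,-247), yaw about -6.8°. Next I regrasp near its centre of mass.

```bash
python3 go.py 445 -247.2 19 173
```

```text
t 6.42 pos [ 433.  -243.5  110.9] rot [179.93  -0.18 172.49] F [-1.2 -0.  -0.1] w 70.3 q [ -31.   18.  109.   -0.   54. -113.]
shift [-12.7  -2.3  91.9] turn [ 0.07 -0.18 -0.51]
```

```bash

python3 -m crank '-0.54 -11 -2 40 0 0 -0.4;-0.54 0 0 40 0 0 0;-0.54 0 0 12 0 0 0;-0.54 0 0 0 0 0 0'
python3 -m crank '1 0 0 0 0 0 0;1 0 0 0 0 0 0;1 0 0 0 0 0 0;1 0 0 0 0 0 0' 50
```

```text
time_s: 6.92
ee_pos: [443.9, -247.2, 19.4]
ee_rot: [179.9, -0.1, 172.9]
force: [-0.2, 0.4, 1.1]
gripper_width: 70.1
gripper_force: 0.0
time_s: 7.42
ee_pos: [445.6, -247.6, 21.1]
ee_rot: [-180.0, 0.1, 172.8]
force: [-0.8, 2.9, 5.6]
gripper_width: 49.7
gripper_force: 50.0
```

```bash
python3 go.py 445 -247.2 19 173
```

```text
t 7.42 pos [ 445.6 -247.6   21.1] rot [-1.8000e+02  1.0000e-01  1.7284e+02] F [-0.8  2.9  5.6] w 49.7 q [ -30.   25.  113.    0.   41. -113.]
shift [0.6 0.3 2.1] turn [-0.    0.1  -0.16]
```

```bash

python3 -m crank '1 0 0 -30 0 0 0;1 0 0 -44 0 0 0;1 -6.5 52.5 0 0 0 0;1 -6.5 52.5 0 0 0 0;1 -6.5 52.5 0 0 0 0;1 -6.5 52.5 0 0 0 0'
python3 -m crank '1 0 0 0 0 0 10.46;1 0 0 0 0 0 10.46;1 0 0 0 0 0 10.46;1 0 0 0 0 0 10.46;1 0 0 0 0 0 10.46;1 0 0 0 0 0 10.46;1 0 0 0 0 0 10.46;1 0 0 0 0 0 10.46;1 0 0 0 0 0 0;1 0 0 0 0 0 0'
python3 go.py 497.4 -42.4 40 89.1
python3 - <<'E'
from fit import *
im={c:grab_frame(c) for c in("scene","top")}
for c in im: cv2.imwrite(f"pics/{c}3.png",im[c])
s=env.state();z=s["ee_pos"][2]-21;print(s["ee_pos"],z)
T=lambda a,b,h:(a+(z+h,),b+(z+h,))
fr=[T((-85,-25),(66,-25),0),T((-85,25),(66,25),0),T((-85,25),(66,25),38),T((-85,-25),(-85,25),38)]
x,f=fit({"scene":im["scene"]},{"scene":fr},(497,-34,-1.586),(12,12,.08));print(x[:2].round(1),np.degrees(x[2]).round(2),round(f,1))
i=im["scene"].copy()
for A,B in fr:
    q=(proj("scene",place(x,[A,B]))*16).astype(int);cv2.line(i,q[0],q[1],(255,255,0),1,16,4)
u,v=proj("scene",[500,0,80]).astype(int)
cv2.imwrite("pics/c3.png",cv2.resize(i[v-80:v+100,u-120:u+120],None,fx=3.2,fy=3.2,interpolation=cv2.INTER_CUBIC))
E
```

```text
time_s: 8.18
ee_pos: [496.2, -40.9, 93.3]
ee_rot: [-180.0, -0.1, 172.9]
force: [0.8, 0.0, -5.5]
gripper_width: 49.2
gripper_force: 50.0
time_s: 9.43
ee_pos: [496.3, -42.4, 93.5]
ee_rot: [-179.9, -0.0, 89.4]
force: [0.2, 0.1, -5.4]
gripper_width: 50.2
gripper_force: 50.0
t 9.43 pos [496.3 -42.4  93.5] rot [-179.93   -0.     89.35] F [ 0.2  0.1 -5.4] w 50.2 q [ -6.  19. 110.  -0.  51.  -6.]
shift [ 0.   1.2 53.5] turn [-0.07 -0.    0.25]
[496.57169359 -42.42812736  93.73049954] 72.73049954230814
[495.2 -22. ] -89.94 -88.0
```

View pics/c3.png

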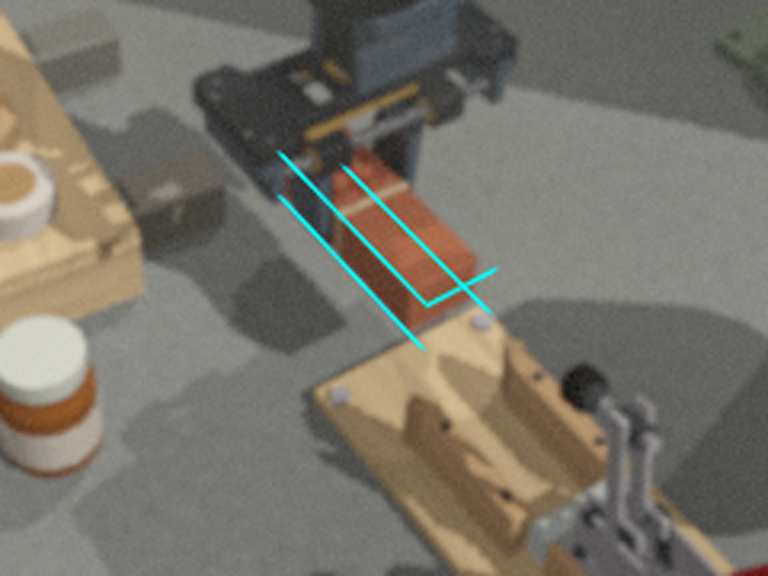

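The fit missed because of occlusion and shadow. The picture does show the fragment held level and square, in line with the nest, with its sound end (475,258) facing the mouth. Next I lower it to 3 mm above the bed and enter the flare.

```bash

python3 -m crank '1 0 1 30 0 0 0.25;1 0 0 22 0 0 0;1 0 0 5 0 0 0;1 0 0 0 0 0 0'
python3 go.py 497.4 -42.4 36 89.1
```

```text
time_s: 10.02
ee_pos: [498.1, -42.5, 37.1]
ee_rot: [180.0, -0.0, 89.0]
force: [-0.1, -0.2, -6.4]
gripper_width: 49.7
gripper_force: 50.0
t 10.03 pos [498.1 -42.5  37.1] rot [179.99  -0.    88.97] F [-0.1 -0.2 -6.4] w 49.7 q [ -6.  23. 114.   0.  43.  -5.]
shift [ 0.  -0.7  1.1] turn [ 0.01 -0.   -0.13]
```

```bash

python3 -m crank '1 15 -0.5 0 0 0 0;1 15 0 0 0 0 0;1 8 0 0 0 0 0;1 0 0 0 0 0 0'
python3 -m crank '1 6 0 0 0 0 0;1 6 0 0 0 0 0;1 6 0 0 0 0 0;1 0 0 0 0 0 0'
```

```text
time_s: 10.52
ee_pos: [498.1, -3.6, 37.2]
ee_rot: [180.0, -0.0, 89.0]
force: [-0.1, -0.4, -6.2]
gripper_width: 49.9
gripper_force: 50.0
time_s: 11.02
ee_pos: [498.3, 13.9, 36.9]
ee_rot: [-180.0, -0.0, 89.0]
force: [0.1, -0.1, -6.2]
gripper_width: 49.6
gripper_force: 50.0
```

```bash

python3 -m crank '1 8 0 0 0 0 0;1 9 0 0 0 0 0;1 9 0 0 0 0 0;1 7 0 0 0 0 0;1 0 0 0 0 0 0'
python3 -m crank '1 0 0 1 0 0 0;1 0 0 1 0 0 0;1 0 0 0.5 0 0 0;1 0 0 0 0 0 0'
```

```text
time_s: 11.65
ee_pos: [499.0, 47.1, 36.9]
ee_rot: [180.0, -0.0, 89.0]
force: [-0.2, -0.7, -5.3]
gripper_width: 49.4
gripper_force: 50.0
time_s: 12.15
ee_pos: [498.9, 46.4, 34.4]
ee_rot: [-180.0, -0.0, 88.9]
force: [0.0, -1.0, -4.5]
gripper_width: 49.9
gripper_force: 50.0
```

```bash

python3 -m crank '1 0 0 1 0 0 0;1 0 0 0.5 0 0 0;-0.6 0 0 0 0 0 0;-0.6 0 0 0 0 0 0;-0.6 0 0 -1 0 0 0;-0.6 -18 0 0 0 0 0;-0.6 -18 0 0 0 0 0;-0.6 0 0 0 0 0 0'
python3 go.py 499 11 34 89.1
```

```text
time_s: 13.15
ee_pos: [498.2, 8.9, 34.0]
ee_rot: [-180.0, 0.0, 88.8]
force: [-0.2, 1.0, 0.7]
gripper_width: 73.1
gripper_force: 0.0
t 13.15 pos [498.2   8.9  34. ] rot [-180.      0.     88.79] F [-0.2  1.   0.7] w 73.1 q [ -0.  23. 114.  -0.  42.   1.]
shift [ 2.1  0.8 -0. ] turn [-0.    0.   -0.31]
```

```bash

python3 -m crank '-0.6 0 0.4 0 0 0 -0.2;1 0 0 0 0 0 0;1 0 0 0 0 0 0;1 0 0 0 0 0 0;1 0 0 0 0 0 0' 40
python3 -m crank '1 6 0 0 0 0 0;1 8 0 0 0 0 0;1 8 0 0 0 0 0;1 6 0 0 0 0 0;1 0 0 0 0 0 0'
```

```text
time_s: 13.78
ee_pos: [498.4, 10.8, 33.9]
ee_rot: [-180.0, -0.0, 89.2]
force: [-1.1, 0.0, 0.4]
gripper_width: 51.2
gripper_force: 40.0
time_s: 14.4
ee_pos: [499.1, 39.7, 33.9]
ee_rot: [-180.0, -0.1, 89.1]
force: [-0.4, 1.5, -1.7]
gripper_width: 50.5
gripper_force: 40.0
```

```bash

python3 -m crank '1 2 0 0 0 0 0;1 2 0 0 0 0 0;1 0 0 0 0 0 0'
python3 -m crank '1 2 0 0 0 0 0;1 1 0 0 0 0 0;1 0 0 0 0 0 0'
```

```text
time_s: 14.78
ee_pos: [499.1, 42.6, 33.9]
ee_rot: [-180.0, -0.0, 89.1]
force: [0.7, -1.0, -2.3]
gripper_width: 50.5
gripper_force: 40.0
time_s: 15.15
ee_pos: [499.2, 45.6, 33.9]
ee_rot: [-180.0, -0.0, 89.1]
force: [-0.2, -1.4, -1.0]
gripper_width: 50.4
gripper_force: 40.0
```

```bash

python3 -m crank '1 1.5 0 0 0 0 0;1 1.5 0 0 0 0 0;1 0 0 0 0 0 0'
python3 -m crank '1 1.5 0 0 0 0 0;1 1.5 0 0 0 0 0;1 0 0 0 0 0 0'
```

```text
time_s: 15.52
ee_pos: [499.2, 47.0, 33.9]
ee_rot: [-180.0, 0.2, 89.2]
force: [0.2, -9.6, -1.2]
gripper_width: 50.9
gripper_force: 40.0
time_s: 15.9
ee_pos: [499.3, 47.2, 33.9]
ee_rot: [-180.0, 0.4, 89.3]
force: [0.1, -22.3, -1.4]
gripper_width: 50.7
gripper_force: 40.0
```

```bash

python3 -m crank '-0.6 0 0 0 0 0 0;-0.6 0 0 0 0 0 0;-0.6 0 0 0 0 0 0;-0.6 -3 0 -15 0 0 0;-0.6 0 0 -50 0 0 0;1 0 0 -62 0 0 0;1 0 0 -62 0 0 0;1 -40 0 0 0 0 0;1 0 0 0 0 0 0'
cat > run3.py <<'E'
import sys
from fit import *
n=sys.argv[1]
im={c:grab_frame(c) for c in("scene","top")}
for c in im: cv2.imwrite(f"pics/{c}{n}.png",im[c])
J=np.array([500.1,125.6,np.radians(-.91)])
T=lambda a,b,h:(a+(h,),b+(h,))
# home fragment, in the jig's axes: fragment x -> jig -y
home=[T((-25,50),(25,50),50),T((-25,50),(-25,-101),50),T((25,50),(25,-101),50),T((25,-50),(25,-101),12),T((-25,-101),(25,-101),50)]
o=[]
for c in im:
    i=cv2.resize(im[c],None,fx=3,fy=3,interpolation=cv2.INTER_CUBIC)
    for A,B in home:
        q=((proj(c,place(J,[A,B]))*3+1)*16).astype(int);cv2.line(i,q[0],q[1],(255,255,0),1,16,4)
    u,v=(proj(c,place(J,[0,60,60]))*3).astype(int);o.append(i[v-290:v+290,u-195:u+195])
cv2.imwrite(f"pics/c{n}.png",np.hstack(o))
print(env.state()["ee_pos"].round(1),env.state()["force"].round(1),[[d["point"],d["p"]] for d in models.search_frame("clamp_handle","top")+models.search_frame("clamp_handle","scene")])
E
python3 run3.py 4
```

```text
time_s: 17.02
ee_pos: [498.7, 7.2, 224.8]
ee_rot: [179.8, 0.0, 89.0]
force: [0.1, -0.9, 0.6]
gripper_width: 35.8
gripper_force: 0.0
[498.3   8.7 223.4] [-0.6  0.3  0.2] [[[496.8, 296.2, 136.5], 0.84], [[512.4, 306.4, 130.5], 0.73], [[367.9, 332.7, 23.2], 0.69], [[688.6, 142.3, 17.6], 0.51], [[521.3, 241.7, 9.9], 0.42]]
```

View pics/c4.png

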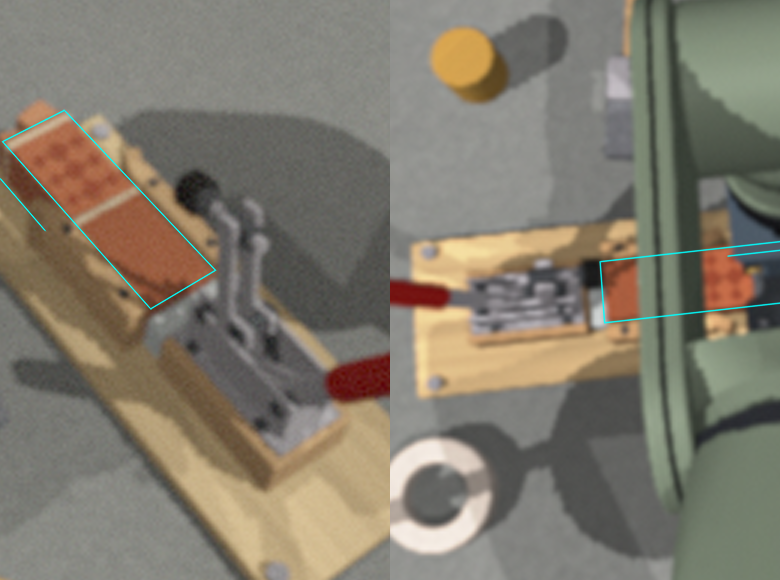

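The fragment's edges lie on the predicted home outline in both views: sound end at (150-215, 270-308), level. The handle is at about 1.1 rad. Next I place the closed fingers on the nest side of the handle, near its end.

```bash

python3 -m crank '1 52 0 0 0 0 0;1 52 0 0 0 0 0;1 52 0 0 0 0 0;1 52 0 0 0 0 0;1 51 0 0 0 0 0;1 0 0 20 0 0 0;1 0 0 18 0 0 0;1 0 0 0 0 0 0' 20
python3 go.py 502.5 268 183 89.1
```

```text
time_s: 18.23
ee_pos: [501.1, 267.9, 183.1]
ee_rot: [-179.8, 0.1, 89.2]
force: [0.1, -0.1, -0.4]
gripper_width: 0.6
gripper_force: 0.0
t 18.23 pos [501.1 267.9 183.1] rot [-1.7976e+02  1.1000e-01  8.9220e+01] F [ 0.1 -0.1 -0.4] w 0.6 q [27. 20. 94.  0. 67. 28.]
shift [0.1 1.4 0.1] turn [-0.24  0.11  0.12]
```

```bash

python3 -m crank '1 8.7 1.5 3 0 0 0;1 12.4 0 4.5 0 0 0;1 12.4 0 4.5 0 0 0;1 10.9 0 7.4 0 0 0;1 10.9 0 7.4 0 0 0;1 8.8 0 9.9 0 0 0;1 8.8 0 9.9 0 0 0;1 0 0 0 0 0 0'
python3 run3.py 5
```

```text
time_s: 19.23
ee_pos: [504.3, 340.6, 136.7]
ee_rot: [-179.9, 0.1, 89.2]
force: [0.2, -0.5, -0.0]
gripper_width: 0.1
gripper_force: 0.0
[504.8 340.3 137.8] [-0.   0.3  0.1] [[[497.0, 289.4, 89.0], 0.54], [[492.3, 205.1, 11.4], 0.51], [[513.7, 359.7, 112.0], 0.73]]
```

View pics/c5.png

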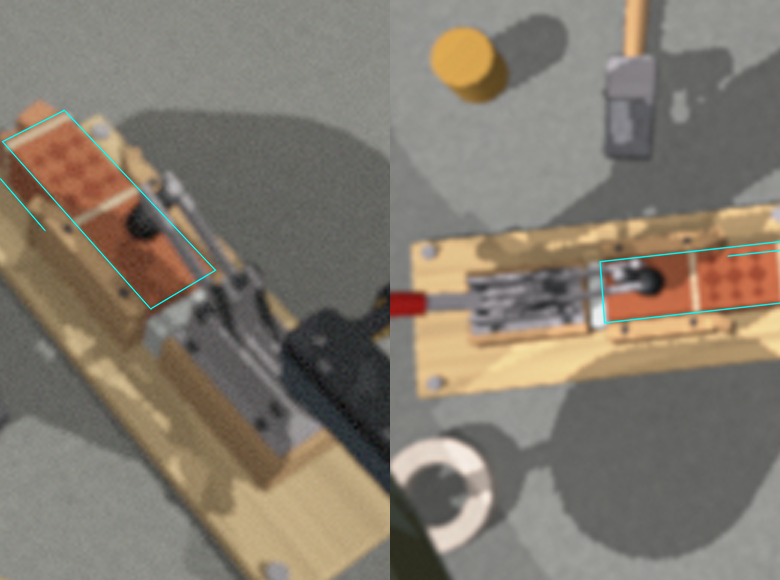

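The pad now hangs over the fragment at (145,218) and the handle is following the fingers. I continue the arc.

```bash

python3 -m crank '1 6 0 11.7 0 0 0;1 6 0 11.7 0 0 0;1 2.2 0 7.7 0 0 0;1 2.2 0 7.7 0 0 0;1 0 0 0 0 0 0'
python3 -m crank '1 0.8 0 5.2 0 0 0;1 0.8 0 5.2 0 0 0;1 0 0 0 0 0 0'
```

```text
time_s: 20.05
ee_pos: [506.2, 357.2, 99.5]
ee_rot: [179.9, -0.0, 89.2]
force: [1.6, -0.7, 4.3]
gripper_width: 0.2
gripper_force: 1.9
time_s: 20.42
ee_pos: [504.6, 358.2, 88.0]
ee_rot: [-179.9, 0.1, 89.1]
force: [-0.0, 0.1, 0.7]
gripper_width: 0.6
gripper_force: 0.0
```

```bash

python3 -m crank '1 0 0 2 0 0 0;1 0 0 2 0 0 0;1 0 0 0 0 0 0'
```

```text
time_s: 20.8
ee_pos: [504.9, 358.3, 87.3]
ee_rot: [-180.0, -0.0, 89.1]
force: [-3.8, -1.4, 12.5]
gripper_width: 0.2
gripper_force: 6.5
```

```bash

python3 -m crank '1 0 0 -20 0 0 0;1 0 0 -40 0 0 0;1 0 0 -50 0 0 0;1 30 -62 0 0 0 0;1 30 -50 0 0 0 0;1 30 0 0 0 0 0;1 0 0 0 0 0 0'
python3 run3.py 6
```

```text
time_s: 21.68
ee_pos: [399.6, 448.6, 194.8]
ee_rot: [-180.0, -0.0, 89.3]
force: [0.6, -1.1, -0.9]
gripper_width: 0.6
gripper_force: 0.0
[400.2 446.6 194.6] [0.2 0.2 0.2] [[[498.2, 321.1, 74.4], 0.62], [[705.5, 270.4, 55.9], 0.24], [[511.3, 321.9, 72.9], 0.78]]
```

View pics/c6.png

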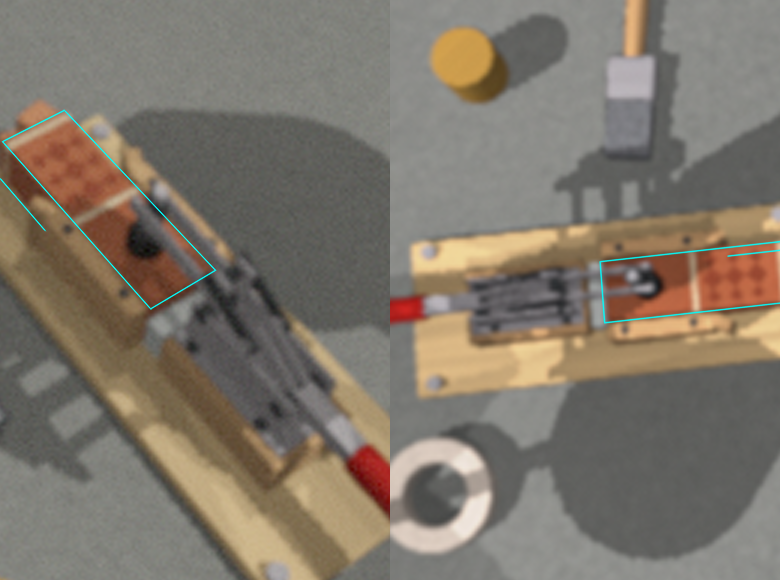

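The handle lies level and locked, with its visible surface at z≈73. The pad is on the fragment at (145,240), the fragment still matches the home outline, and nothing else has moved. I hand it in.

```bash
python3 -c "
from workcell import env
print(env.job_done())"
```

```text
the job is handed in; nothing more can be done
None
```

The red fragment is fully home against the end stop, the toggle clamp is locked with its pad on it, the bystanders are where they were, and the job is handed in at about 22 s; no verdict was shown.

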